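# Shut the sample box, crack the combination lock and present its shackle at the hasp

### The job

Close up the loaded sample box: push its half-open lid fully shut, then turn the combination lock's dial clockwise, feeling for the notch, until the shackle clicks up, and pull the shackle straight up out of the lock. Lower its plain leg (the toe) through both leaves of the hasp at the box's front until it shows well below them with the bow still clear above, and finish while holding it there, upright, still and hanging freely in the hole, ready for a colleague. Leave the dish, tip box and beaker where they stand.

Things in the scene. Friction and masses are not known exactly. Their poses are not given: they have to be found in the camera images.
- box: white sample box fixed to the bench, on the robot's left, 140 (x) x 180 (y) x 70 mm high, walls 5 mm, holding a small blue tube rack; origin: centre of its underside, z up, +x from the hasp (front, near the robot) to the hinge (back). A steel ledge 38 mm long, 40 wide, 8 thick (top 70 mm above the bench) sticks out in front: the lower hasp leaf, with an 18 mm square through hole
- lid (a joint): hinge of the lid (rad): 0 shut, grows as the front edge rises; it starts half open (0.6 to 0.95), stays where it is left (friction about 0.25 N m, lid 0.2 kg) and is pushed shut from above
- lid_hinge (a point): on the hinge axis of the lid, middle of the box's back rim, 70 mm above the bench; the axis runs along the box's y
- lid_front (a point): middle of the front edge of the lid panel, on its outer (upper) face, 140 mm from the hinge. The panel is 8 mm thick, its underside in line with the hinge axis. A steel tongue 38 mm long, 40 wide, 7 thick goes on from there: the upper hasp leaf, with an 18 mm square hole that comes right over the ledge's hole when the lid is shut
- hasp_hole (a point): fixed to the box: centre of the hasp hole at the ledge's upper face, 70 mm above the bench, 90 mm in front of the box's centre; tongue 7 mm above it, ledge 8 mm below it
- lock: grey combination lock bolted to the bench, on the robot's right, 104 (x) x 170 (y) x 55 mm high on a steel base plate; origin at the centre of its underside, z up. The dial is on its +y half (axis 33 mm from the centre), the shackle stands in its -y half (middle 45 mm from the centre)
- dial (a joint): dial angle (rad), grows clockwise seen from above; starts between -0.15 and 0.15; friction about 0.1 N m. A hidden notch comes to the shackle's lug 0.3 to 1.3 rad clockwise of the start, differently each time: there the shackle springs up 6 to 8 mm (the click). The dial is blocked at most 0.25 rad further on: stop turning once the shackle is up
- dial_grip (a point): on the dial's axis, 83 mm above the bench: pinch the grip here from above, an upright steel bar 14 mm thick, 46 long, from 67 to 95 mm above the bench. The point turns with the dial; the bar's thin direction is the point's x axis turned 0.65 rad anticlockwise seen from above (at dial 0 the point's axes are the lock's)
- shackle: loose U-shaped steel shackle, 100 g, 94 mm high, two 8 mm legs 40 mm apart along its y; origin midway between the leg tips, z up to the bow. The +y leg (nearer the dial) has a lug 12 to 18 mm above its tip, reaching 20 mm out along +y; the -y leg is the plain toe. In the lock its axes are the lock's; leg tips start 12 to 14 mm above the bench, held down by the lug
- shackle_toe (a point): lower tip of the plain leg: shackle frame (0, -20, 0) mm
- shackle_grip (a point): centre of the black flat-sided sleeve on the bow, shackle frame (0, 0, 85) mm, 14 mm thick in the shackle's x, 28 long in y, 18 high: pinch it across x from above. The legs must rise at least 50 mm from the start to be clear of the lock
- dish: bystander, closed petri dish of 62 mm diameter, 16 mm high, behind the gap between lock and box; origin at its underside
- tip_box: bystander, clear and blue pipette tip box 97x127x95 mm behind the lock; origin at its underside
- beaker: bystander, small upturned measuring cup 64 mm in diameter, 66 mm high, to the left of the box; origin at its underside

How it is judged:
By the outcome, as a careful person would: the job done as asked, in the order asked, and still so for the second after the job is handed in, while the arm keeps its last pose, push and grip.
It also fails if it takes over 67 s, if anything falls off the work surface, if the arm or the gripper's body presses on something with over 40 N, if the wrist force passes 120 N, or if a joint passes its speed limit or range.

### The arm

A 6-joint arm with a two-finger parallel gripper is mounted at the origin on a cart in front of the work surface, level with it; the furniture and walls round the work are solid. World frame = base frame: x ahead of the robot, y to its left, z up, the work surface at z = 0. Lengths are in m, angles in rad, forces in N, time in s.
With the tool pointing down it reaches from about 0.325 to 0.85 m from the base axis. Payload 4.4 kg.
Tool frame: the origin (TCP) lies at the very end of the fingers, on their centre line; the grasp point (between the pads) lies 19 mm behind it (r.grip_depth is the z of the grasp point in the tool frame, in m); z points along the fingers, y is the line along which they close (so a half turn about z gives the same grasp; the last joint's range is limited). The gripper opens to 94 mm and grips with 3 to 60 N. Pads are 16 mm wide; open, the fingers measure 119 mm over their backs; the gripper's body (75 mm by 177 mm) begins 78 mm behind the grasp point.
Start: joints at [1.171, 0.207, 1.542, -0, 1.393, -0.15], TCP at [0.142, 0.557, 0.205] pointing down, gripper open.
Joint ranges: [-2.73, 2.73], [-0.86, 2.22], [0.23, 2.46], [-1.11, 4.25], [0.08, 2.63], [-2.82, 2.82]. Speed limits (rad/s): [2.79, 2.79, 3.14, 3.14, 3.14, 3.14].

### API

Orientations are given as a unit quaternion [x, y, z, w].
In Python, from workcell import r gives the robot as it stands.
- The arm moves only by the shell command python3 -m creep 'ROWS'. ROWS is JSON, a list that holds one entry, the list of rows, each a list of 5 numbers: the shift along the world's x, y, z in units of 40 mm (1.0 is 40 mm), then the turn about the world's z in units of 5 degrees (1.0 is 5 degrees), then the finger opening in mm, from 0 to 94. In form: [[[x, y, z, twist, claw], ...]]. A call has exactly 10 rows; each row is the pose to reach, as a shift and turn from the pose commanded when the call began; what a row does not reach only later rows make up. A row lasts 1/12 s, in which the tool goes at most 41.7 mm and 7.16 degrees, less where a joint would pass 70% of its speed; a pose out of reach is approached as far as the arm can. A call with a gripper value outside its range is refused whole. The fingers move at their own pace and stop on an object; the grip force is fixed at half the most. Time passes only in rows, so rows that repeat a pose let the fingers close, or fill a call up. It gives the time, the measured TCP pose, the force, the opening and the grip force at its end, in the units of the state.
- r.get_state(): the state, without advancing time (a new reading comes with each control period).
- r.capture(name): name is "scene" or "top"; returns a dict with "frame" (384x512x3 uint8, blue, green, red), "K" (3x3 intrinsics, pixels), "k1" (the pictures are not rectified: a ray, as slopes to the right and down, at radius r is drawn at 1 + k1 r^2 times it, then the intrinsics apply), "origin" and "attitude" of the camera in the world. Camera axes: x right, y down, z forward; pixel columns grow to the right and rows downward; lengths in m; the calibration is good to about 2 mm. A picture is of the moment at which its call begins. There is no depth.
- r.finish_job(): hands the job in; it is judged then, once.
The state is a dict: "clock": time; "joints": joint angles; "joint_velocities": joint speeds; "tau": joint torques, N m; "position": TCP position; "tcp_rot": TCP orientation; "ft_force": force on the tool from outside, world axes, zero at the start; "moment": the same for the moment, N m; "finger_gap": finger opening in m; "finger_force": force on a finger pad.
Only numpy, scipy, OpenCV 4.12 (cv2) and the standard library are available. Lean on these libraries where they do the work, as an engineer would, in place of code of your own. Each camera call takes 0.05 s, during which the arm holds its last target. There are 200 camera calls.

## Working session

There is one attempt and no reset: what is moved stays moved. The work goes in short steps, Python scripts to look and compute and a shell command to move; the robot and the scene stay as the last step left them, time stands still between calls to the robot, and variables do not carry over. Pictures are saved under pics/ and viewed, at most 10 in all, crops included, and the job is handed in when it is done.

```bash
mkdir -p pics; cat > h.py <<'E'
import numpy as np, cv2, json
from workcell import r
from scipy.spatial.transform import Rotation as R
def cam(n,save=None):
    c=r.capture(n)
    if save: cv2.imwrite('pics/'+save+'.png',c['frame'])
    return c
def att(c):
    a=np.array(c['attitude'],float)
    return a if a.shape==(3,3) else R.from_quat(a).as_matrix()
def ray(c,u,v):
    K=np.array(c['K']); d=cv2.undistortPoints(np.array([[[u,v]]],float),K,np.array([c['k1'],0,0,0,0.]))[0,0]
    return np.array(c['origin']),att(c)@np.array([d[0],d[1],1])
def at_z(c,u,v,z):
    o,d=ray(c,u,v); return o+d*(z-o[2])/d[2]
def proj(c,p):
    q=att(c).T@(np.atleast_2d(p)-np.array(c['origin'])).T
    rv=np.zeros(3)
    return cv2.projectPoints(q.T.copy(),rv,rv,np.array(c['K'],float),np.array([c['k1'],0,0,0,0.]))[0][:,0]
E
python3 - <<'E'
from h import *
for n in ('scene','top'):
    c=cam(n,n+'0'); print(n,c['K'],c['k1'],c['origin'],c['attitude'])
    cv2.imwrite(f'pics/{n}0b.png',cv2.resize(c['frame'],(800,600),interpolation=cv2.INTER_CUBIC))
print(r.get_state())
E
```

```text
scene [[483.45196126   0.         260.98718321]
 [  0.         483.45196126 185.17127087]
 [  0.           0.           1.        ]] 0.07235732686769293 [-0.1738129  -0.83878286  0.68906058] [ 0.80273441 -0.29840406  0.16822762 -0.48813108]
top [[421.71645869   0.         253.07211264]
 [  0.         421.71645869 193.80820226]
 [  0.           0.           1.        ]] -0.07039296110541703 [0.39125974 0.00577044 1.24075009] [ 0.70552586 -0.70387907  0.04608139 -0.06829365]
{'clock': 0.1, 'joints': array([ 1.17048930e+00,  2.07330380e-01,  1.54278470e+00, -1.51933549e-05,
        1.39352585e+00, -1.50487608e-01]), 'joint_velocities': array([ 0.00144097, -0.00144979, -0.00360604, -0.00059847,  0.00039453,
        0.00078811]), 'tau': array([-3.53907608e-04, -3.71853447e+01, -2.82298386e+01,  7.01194326e-02,
        3.09266453e-02, -6.34557136e-05]), 'position': array([0.14187871, 0.55646971, 0.20442196]), 'tcp_rot': array([ 1.24583744e-01,  9.92208568e-01, -9.87575202e-04, -2.71297630e-04]), 'ft_force': array([0.26323311, 1.09831114, 0.05998676]), 'moment': array([ 0.00929052, -0.01134891,  0.03547849]), 'finger_force': 0.0, 'finger_gap': 0.09394115938497283}
```

View pics/scene0b.png

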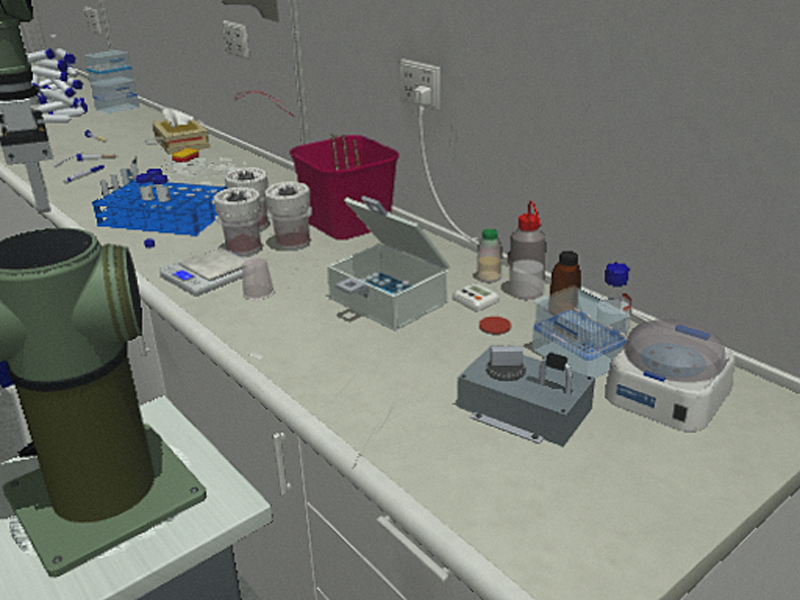

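View pics/top0b.png

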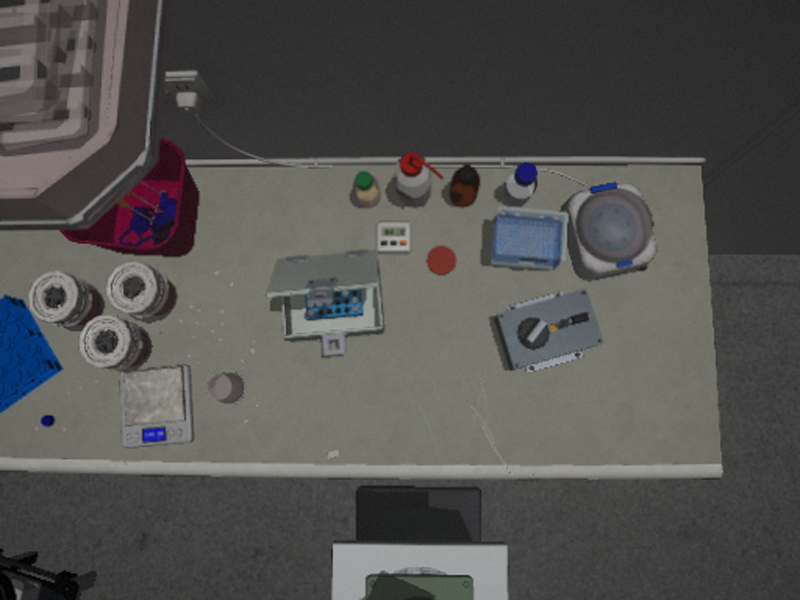

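The scene view shows the box centre-left with its lid up and the lock to its right. In the top view (800-px scale) the ledge hole is near (333,345), the lock is at about (550,330) and the dial bar at about (535,332). Next I'll enlarge the box and the lock.

```bash
python3 - <<'E'
from h import *
t=cv2.imread('pics/top0.png'); s=cv2.imread('pics/scene0.png')
f=lambda a,x,y,w,h,k: cv2.resize(a[y:y+h,x:x+w],None,fx=k,fy=k,interpolation=cv2.INTER_CUBIC)
# top box: x165-255,y155-230 ; top lock x310-395,y180-240
A=f(t,165,155,80,75,5); B=f(t,312,180,80,75,5)
C=f(s,205,120,90,75,400/90)[:300]; D=f(s,285,215,100,75,4)
C=cv2.resize(s[120:120+68,205:205+90],(400,300),interpolation=cv2.INTER_CUBIC)
A=cv2.resize(t[155:155+60,165:165+80],(400,300),interpolation=cv2.INTER_CUBIC)
B=cv2.resize(t[180:180+60,312:312+80],(400,300),interpolation=cv2.INTER_CUBIC)
D=cv2.resize(s[215:215+75,285:285+100],(400,300),interpolation=cv2.INTER_CUBIC)
cv2.imwrite('pics/crop1.png',np.vstack([np.hstack([A,B]),np.hstack([C,D])]))
E
```

```text
(no output)
```

View pics/crop1.png

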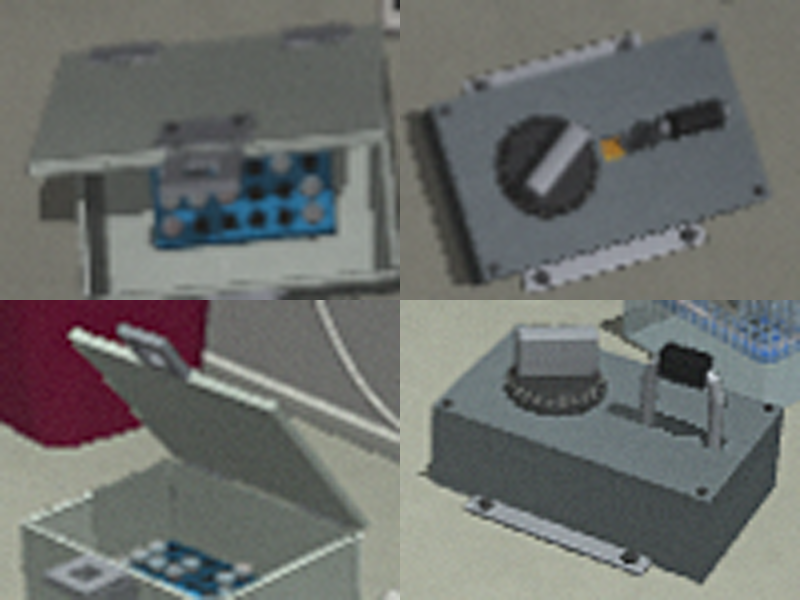

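Crops: the lock's top corners, the dial bar (560,158), the sleeve (695,117), the lid corners and the ledge hole can all be read. I'll fit the poses to these points.

```bash
cat > fit.py <<'E'
from h import *
from scipy.optimize import least_squares
cs,ct=cam('scene'),cam('top')
A=lambda x,y:((x+.5)/5-.5+165,(y+.5)/5-.5+155)
B=lambda x,y:((x-400+.5)/5-.5+312,(y+.5)/5-.5+180)
C=lambda x,y:(x/4.444-.4+205,(y-300)/4.41-.4+120)
D=lambda x,y:((x-400)/4-.4+285,(y-300)/4-.4+215)
F=lambda x,y:((x+.5)/1.5625-.5,(y+.5)/1.5625-.5)
def W(p,q): 
    c,s=np.cos(p[2]),np.sin(p[2]); return np.array([p[0]+c*q[0]-s*q[1],p[1]+s*q[0]+c*q[1],q[2]])
lock=[(ct,B(435,103),(.052,.085,.055)),(ct,B(718,22),(.052,-.085,.055)),(ct,B(772,196),(-.052,-.085,.055)),(ct,B(483,285),(-.052,.085,.055)),
(cs,D(433,405),(-.052,.085,.055)),(cs,D(702,498),(-.052,-.085,.055)),(cs,D(783,408),(.052,-.085,.055))]
def rl(p): return np.concatenate([proj(c,W(p,q))[0]-u for c,u,q in lock])
l=least_squares(rl,[.45,-.2,0],loss='soft_l1'); print('lock',l.x,rl(l.x).round(1))
box=[(cs,F(329,265),(-.07,.09,.07)),(cs,F(399,297),(-.07,-.09,.07)),(cs,F(447,268),(.07,-.09,.07)),(cs,F(398,325),(-.07,-.09,0)),(cs,F(446,292),(.07,-.09,0)),
(cs,C(85,577),(-.09,0,.07)),(ct,F(333,345),(-.09,0,.07)),(ct,F(383,328),(-.07,-.09,.07)),(ct,F(284,338),(-.07,.09,.07))]
def L(x,y,z,a): return (.07-np.cos(a)*x-np.sin(a)*z*-1, y, .07+np.sin(a)*x+np.cos(a)*z)
lid=[(cs,C(68,332),(.14,.09,.008)),(cs,C(277,408),(.14,-.09,.008)),(ct,A(30,170),(.14,.09,.004)),(ct,A(387,130),(.14,-.09,.004))]
def rb(p): return np.concatenate([proj(c,W(p,q))[0]-u for c,u,q in box]+[proj(c,W(p,L(*q,p[3])))[0]-u for c,u,q in lid])
b=least_squares(rb,[.45,.13,0,.8],loss='soft_l1'); print('box',b.x,rb(b.x).round(1))
print('dial bar top',at_z(ct,*B(560,158),.095),'expected axis',W(l.x,(0,.033,0)))
d=at_z(ct,*B(582,128),.095)-at_z(ct,*B(537,188),.095); print('bar dir',np.degrees(np.arctan2(d[1],d[0])))
print('sleeve',at_z(ct,*B(695,117),.103),'exp',W(l.x,(0,-.045,0)))
print('hole',W(b.x,(-.09,0,.07)),'lidfront',W(b.x,L(.14,0,.008,b.x[3])),'tongue tip',W(b.x,L(.178,0,.008,b.x[3])))
print('dish',at_z(ct,*F(441,261),.016),'beaker',at_z(ct,*F(228,388),.066))
E
python3 fit.py
```

```text
lock [ 0.5394653  -0.23570557  0.27348092] [-0.9  0.  -0.4  0.3  0.2  0.4  0.2 -1.  -0.6 -0.4  1.3  1.1 -0.   0. ]
box [0.59896193 0.16373072 0.12426587 0.90827941] [-1.9  0.5 -2.3 -1.   0.4  0.1 -0.9  3.3  1.   5.9  0.9 -0.9  0.9 -1.1
 -0.  -1.2 -0.2  0.2  1.2  0.3  0.2 -1.3  0.1  1.1 -1.9  0.4]
dial bar top [ 0.53034972 -0.20484268  0.095     ] expected axis [ 0.53055251 -0.20393196  0.        ]
bar dir -37.72874883308939
sleeve [ 0.55177532 -0.27745951  0.103     ] exp [ 0.55161911 -0.27903321  0.        ]
hole [0.50965593 0.15257555 0.07      ] lidfront [0.58923067 0.16251519 0.18530335] tongue tip [0.56603698 0.15961808 0.21526431]
dish [ 0.67245655 -0.04088567  0.016     ] beaker [0.42891052 0.3436027  0.066     ]
```

```bash
python3 -m creep '[[[0,0,1.5,0,0],[1,-0.9,2,0,0],[2,-1.7,2,0,0],[3,-2.6,2,0,0],[4,-3.4,2,0,0],[5,-4.3,2,0,0],[6,-5.1,2,0,0],[6.5,-5.5,2,0,0],[7,-5.9,2,0,0],[7.5,-6.3,2,0,0]]]'
```

```text
clock: 1.03
position: [0.4234, 0.3196, 0.2854]
tcp_rot: [0.125, 0.992, 0.0, 0.0]
ft_force: [0.4, 0.3, -0.1]
finger_gap: 0.0308
finger_force: 0.0
```

```bash
python3 -m creep '[[[0.75,-0.65,0,0,0],[1.5,-1.3,0,0,0],[2.25,-2,0,0,0],[3,-2.6,0,0,0],[3.7,-3.2,0,0,0],[4.05,-3.5,0,0,0],[4.05,-3.5,-0.5,0,0],[4.05,-3.5,-1.2,0,0],[4.05,-3.5,-1.5,0,0],[4.05,-3.5,-1.5,0,0]]]'; python3 - <<'E'
from h import *
c=cam('scene'); cv2.imwrite('pics/p1.png',cv2.resize(c['frame'][80:230,180:380],(800,600)))
E
```

```text
clock: 1.87
position: [0.5814, 0.1806, 0.2206]
tcp_rot: [0.125, 0.992, -0.001, -0.004]
ft_force: [-0.8, 0.3, -1.2]
finger_gap: 0.0003
finger_force: 0.0
```

View pics/p1.png

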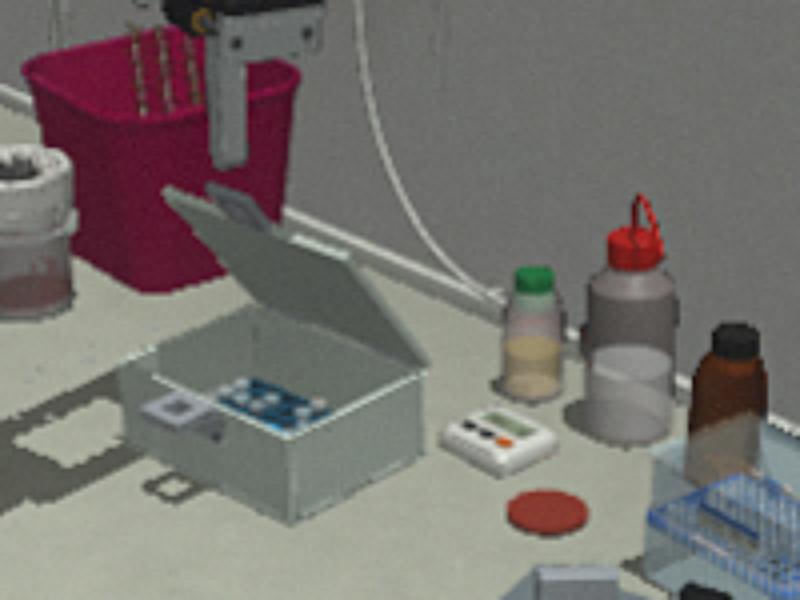

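The fingertip is at (232,163), close above the upper part of the lid, so I'll let it settle and read the state.

```bash
python3 -m creep '[[[0,0,0,0,0],[0,0,0,0,0],[0,0,0,0,0],[0,0,-0.1,0,0],[0,0,-0.2,0,0],[0,0,-0.3,0,0],[0,0,-0.4,0,0],[0,0,-0.5,0,0],[0,0,-0.6,0,0],[0,0,-0.7,0,0]]]'
```

```text
clock: 2.75
position: [0.5844, 0.1813, 0.1969]
tcp_rot: [0.125, 0.992, 0.0, -0.0]
ft_force: [0.0, 0.3, 1.4]
finger_gap: 0.0001
finger_force: 0.6
```

```bash
python3 -m creep '[[[0,0,0.4,0,0],[0.5,-0.4,0.4,0,0],[0.5,-0.4,0.1,0,0],[0.5,-0.4,-0.2,0,0],[0.5,-0.4,-0.5,0,0],[0.5,-0.4,-0.8,0,0],[0.5,-0.4,-1.1,0,0],[0.5,-0.4,-1.4,0,0],[0.5,-0.4,-1.6,0,0],[0.5,-0.4,-1.7,0,0]]]'
```

```text
clock: 3.58
position: [0.603, 0.1653, 0.1272]
tcp_rot: [0.124, 0.992, -0.0, -0.002]
ft_force: [-0.4, -0.1, 1.9]
finger_gap: 0.0004
finger_force: 0.8
```

```bash
python3 -m creep '[[[0,0,-0.15,0,0],[0,0,-0.3,0,0],[0,0,-0.45,0,0],[0,0,-0.6,0,0],[0,0,-0.75,0,0],[0,0,-0.85,0,0],[0,0,-0.95,0,0],[0,0,-1.05,0,0],[0,0,-1.1,0,0],[0,0,-1.15,0,0]]]'
```

```text
clock: 4.42
position: [0.6041, 0.1652, 0.0829]
tcp_rot: [0.125, 0.992, -0.0, -0.0]
ft_force: [-1.7, -1.3, 1.6]
finger_gap: 0.0004
finger_force: 0.9
```

Nearly shut. I'll press to the stop in small steps, then back off.

```bash
python3 -m creep '[[[0,0,-0.05,0,0],[0,0,-0.08,0,0],[0,0,-0.11,0,0],[0,0,-0.13,0,0],[0,0,-0.14,0,0],[0,0,-0.15,0,0],[0,0,-0.16,0,0],[0,0,-0.16,0,0],[0,0,-0.16,0,0],[0,0,-0.16,0,0]]]'
```

```text
clock: 5.25
position: [0.6043, 0.1652, 0.0783]
tcp_rot: [0.125, 0.992, -0.0, 0.0]
ft_force: [-4.7, -0.5, 6.8]
finger_gap: 0.0006
finger_force: 3.7
```

```bash
python3 -m creep '[[[0,0,-0.03,0,0],[0,0,-0.06,0,0],[0,0,-0.09,0,0],[0,0,-0.12,0,0],[0,0,-0.12,0,0],[0,0,-0.12,0,0],[0,0,-0.12,0,0],[0,0,-0.12,0,0],[0,0,-0.12,0,0],[0,0,-0.12,0,0]]]'
```

```text
clock: 6.08
position: [0.6045, 0.1652, 0.078]
tcp_rot: [0.124, 0.992, -0.0, 0.0]
ft_force: [-13.2, -2.9, 26.3]
finger_gap: 0.0003
finger_force: 13.3
```

The lid is on its stop (26 N, no further motion). Next is above the dial.

```bash
python3 -m creep '[[[0,0,0.5,0,0],[0,0,1.4,0,0],[0,-0.5,2.2,-0.5,44],[-0.2,-1.4,2.6,-1,44],[-0.4,-2.2,3,-1.5,44],[-0.5,-3,3.1,-2,44],[-0.7,-3.8,3.1,-2.5,44],[-0.9,-4.6,3.1,-3,44],[-1.1,-5.4,3.1,-3.5,44],[-1.3,-6.2,3.1,-4,44]]]'
```

```text
clock: 6.92
position: [0.5523, -0.0844, 0.1963]
tcp_rot: [0.296, 0.955, -0.0, 0.001]
ft_force: [0.1, 0.7, 0.2]
finger_gap: 0.043
finger_force: 0.0
```

```bash
python3 -m creep '[[[-0.15,-0.7,0,-0.3,44],[-0.3,-1.4,0,-0.5,44],[-0.4,-2.1,0,-0.5,44],[-0.5,-2.6,0,-0.5,44],[-0.5,-2.6,0,-0.5,44],[-0.5,-2.6,0,-0.5,44],[-0.5,-2.6,0,-0.5,44],[-0.5,-2.6,0,-0.5,44],[-0.5,-2.6,0,-0.5,44],[-0.5,-2.6,0,-0.5,44]]]'
python3 - <<'E'
from h import *
s=r.get_state(); p=s['position']; q=s['tcp_rot']; cl=np.degrees(R.from_quat(q).as_matrix()[:2,1]@[[1],[0]])
y=R.from_quat(q).as_matrix()[:,1]; print(p,np.degrees(np.arctan2(y[1],y[0])),'delta units',(np.array([.5304,-.2043,.0715])-p)/.04)
E
```

```text
clock: 7.75
position: [0.5326, -0.1857, 0.1962]
tcp_rot: [0.315, 0.949, 0.0, 0.0]
ft_force: [0.3, -0.4, -0.3]
finger_gap: 0.0441
finger_force: 0.0
[ 0.53262477 -0.18572396  0.19618411] 53.2822054444133 delta units [-0.05561923 -0.4644011  -3.11710286]
```

```bash
python3 -m creep '[[[-0.06,-0.46,-0.3,0,44],[-0.06,-0.46,-1.0,0,44],[-0.06,-0.46,-1.7,0,44],[-0.06,-0.46,-2.3,0,44],[-0.06,-0.46,-2.7,0,44],[-0.06,-0.46,-2.95,0,44],[-0.06,-0.46,-3.05,0,44],[-0.06,-0.46,-3.1,0,44],[-0.06,-0.46,-3.1,0,44],[-0.06,-0.46,-3.1,0,44]]]'
python3 - <<'E'
from h import *
c=cam('scene'); a=c['frame'][190:290,270:400]; t=cam('top')['frame']
cv2.imwrite('pics/p2.png',np.vstack([cv2.resize(a,(520,300)),cv2.resize(t[155:245,160:316],(520,300))]))
cv2.imwrite('pics/base.png',c['frame'])
E
```

```text
clock: 8.58
position: [0.531, -0.2056, 0.0735]
tcp_rot: [0.316, 0.949, -0.0, 0.001]
ft_force: [0.3, 0.0, 0.6]
finger_gap: 0.044
finger_force: 0.0
```

View pics/p2.png

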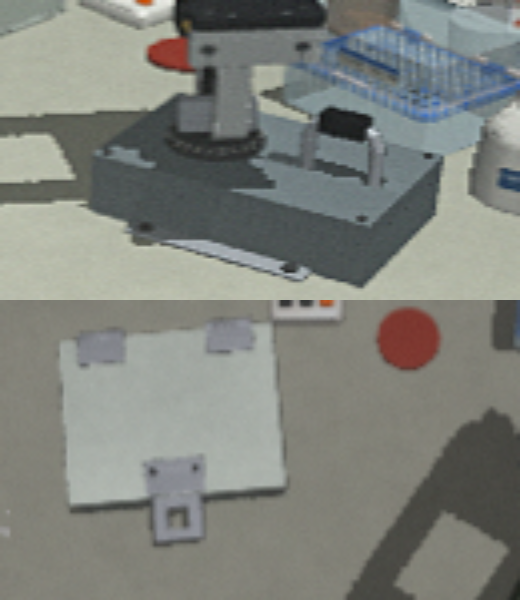

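The lid is shut, with its hole at bottom-panel pixel (178,515), and the fingers straddle the dial bar. Sleeve at scene pixel (356,231). Grip, then turn in steps while tracking the sleeve.

```bash
cat > trk.py <<'E'
from h import *
b=cv2.imread('pics/base.png'); f=cam('scene')['frame']
t=b[222:240,345:367]
def pk(t,x0,y0):
    m=cv2.matchTemplate(f[y0-14:y0+t.shape[0]+14,x0-14:x0+t.shape[1]+14],t,cv2.TM_CCOEFF_NORMED)
    _,s,_,(x,y)=cv2.minMaxLoc(m)
    if not(0<y<m.shape[0]-1): return s,x-14,y-14
    a,bb,c=m[y-1:y+2,x]; return round(s,2),x-14,round(y-14+(a-c)/(2*(a-2*bb+c)),2)
print('sleeve shift',pk(t,345,222))
s=r.get_state(); y=R.from_quat(s['tcp_rot']).as_matrix()[:,1]; print('closing',np.degrees(np.arctan2(y[1],y[0])).round(1),'moment',s['moment'].round(2))
E
python3 -m creep '[[[0,0,-0.03,0,20],[0,0,-0.05,0,10],[0,0,-0.05,0,0],[0,0,-0.05,0,0],[0,0,-0.05,0,0],[0,0,-0.05,0,0],[0,0,-0.05,0,0],[0,0,-0.05,0,0],[0,0,-0.05,0,0],[0,0,-0.05,0,0]]]'; python3 trk.py
python3 -m creep '[[[0,0,0,-0.3,0],[0,0,0,-0.6,0],[0,0,0,-0.9,0],[0,0,0,-1.2,0],[0,0,0,-1.5,0],[0,0,0,-1.8,0],[0,0,0,-2,0],[0,0,0,-2,0],[0,0,0,-2,0],[0,0,0,-2,0]]]'; python3 trk.py
```

```text
clock: 9.52
position: [0.53, -0.2051, 0.0702]
tcp_rot: [0.316, 0.949, 0.0, -0.0]
ft_force: [0.4, 0.5, -0.3]
finger_gap: 0.0134
finger_force: 29.9
sleeve shift (0.99, 0, np.float32(0.04))
closing 53.2 moment [ 0.08 -0.01  0.07]
clock: 10.4
position: [0.5299, -0.2053, 0.0702]
tcp_rot: [0.397, 0.918, -0.0, -0.0]
ft_force: [-0.1, 0.2, 0.7]
finger_gap: 0.0136
finger_force: 29.9
sleeve shift (0.94, 0, np.float32(0.61))
closing 43.2 moment [-0.04  0.12  0.01]
```

```bash
python3 -m creep '[[[0,0,0,-0.3,0],[0,0,0,-0.6,0],[0,0,0,-0.9,0],[0,0,0,-1.2,0],[0,0,0,-1.5,0],[0,0,0,-1.5,0],[0,0,0,-1.5,0],[0,0,0,-1.5,0],[0,0,0,-1.5,0],[0,0,0,-1.5,0]]]'|tail -3; python3 trk.py
```

```text
ft_force: [-2.2, -1.1, 1.3]
finger_gap: 0.0136
finger_force: 29.9
sleeve shift (0.94, 0, np.float32(0.6))
closing 35.7 moment [-0.28  0.38 -0.  ]
```

```bash
python3 -m creep '[[[0,0,0,-0.2,0],[0,0,0,-0.4,0],[0,0,0,-0.6,0],[0,0,0,-0.8,0],[0,0,0,-1,0],[0,0,0,-1.2,0],[0,0,0,-1.2,0],[0,0,0,-1.2,0],[0,0,0,-1.2,0],[0,0,0,-1.2,0]]]'|tail -3; python3 trk.py
```

```text
ft_force: [-4.3, -3.5, 1.6]
finger_gap: 0.0137
finger_force: 29.9
sleeve shift (0.94, 0, np.float32(0.61))
closing 29.7 moment [-0.57  0.78 -0.03]
```

```bash
python3 -m creep '[[[0,0,0,-0.2,0],[0,0,0,-0.4,0],[0,0,0,-0.6,0],[-0.01,-0.01,0,-0.8,0],[-0.02,-0.02,0,-1,0],[-0.02,-0.02,0,-1.2,0],[-0.02,-0.02,0,-1.2,0],[-0.02,-0.02,0,-1.2,0],[-0.02,-0.02,0,-1.2,0],[-0.02,-0.02,0,-1.2,0]]]'|tail -3; python3 trk.py
```

```text
ft_force: [-1.0, 1.6, 1.0]
finger_gap: 0.0138
finger_force: 29.9
sleeve shift (0.94, 0, np.float32(0.6))
closing 23.7 moment [ 0.14  0.13 -0.02]
```

```bash
python3 -m creep '[[[0,0,0,-0.2,0],[0,0,0,-0.4,0],[0,0,0,-0.6,0],[0,0,0,-0.8,0],[0,0,0,-1,0],[0,0,0,-1.2,0],[0,0,0,-1.2,0],[0,0,0,-1.2,0],[0,0,0,-1.2,0],[0,0,0,-1.2,0]]]'|tail -3; python3 trk.py
```

```text
ft_force: [1.5, 4.4, 1.2]
finger_gap: 0.0138
finger_force: 29.9
sleeve shift (0.94, 0, np.float32(0.62))
closing 17.7 moment [ 0.76 -0.32 -0.02]
```

```bash
python3 -m creep '[[[0,0,0,-0.2,0],[0,0,0,-0.4,0],[0,0,0,-0.6,0],[0,0.01,0,-0.8,0],[0.01,0.02,0,-1,0],[0.01,0.02,0,-1.2,0],[0.01,0.02,0,-1.2,0],[0.01,0.02,0,-1.2,0],[0.01,0.02,0,-1.2,0],[0.01,0.02,0,-1.2,0]]]'|tail -3; python3 trk.py
```

```text
ft_force: [-0.0, 0.5, 1.2]
finger_gap: 0.0138
finger_force: 29.9
sleeve shift (0.94, 0, np.float32(0.6))
closing 11.7 moment [ 0.18  0.12 -0.08]
```

```bash
python3 -m creep '[[[0,0,0,-0.2,0],[0,0,0,-0.4,0],[0,0,0,-0.6,0],[0,0,0,-0.8,0],[0,0,0,-1,0],[0,0,0,-1.2,0],[0,0,0,-1.2,0],[0,0,0,-1.2,0],[0,0,0,-1.2,0],[0,0,0,-1.2,0]]]'|tail -3; python3 trk.py
```

```text
ft_force: [-4.2, -2.5, 2.6]
finger_gap: 0.0138
finger_force: 29.9
sleeve shift (0.94, 0, np.float32(0.61))
closing 5.7 moment [-0.47  0.74 -0.03]
```

```bash
python3 -m creep '[[[0,0,0,-0.2,0],[0,0,0,-0.4,0],[0,0,0,-0.6,0],[-0.01,-0.01,0,-0.8,0],[-0.02,-0.01,0,-1,0],[-0.02,-0.01,0,-1.2,0],[-0.02,-0.01,0,-1.2,0],[-0.02,-0.01,0,-1.2,0],[-0.02,-0.01,0,-1.2,0],[-0.02,-0.01,0,-1.2,0]]]'|tail -3; python3 trk.py
python3 - <<'E'
from h import *
f=cam('scene')['frame']; cv2.imwrite('pics/p3.png',np.vstack([cv2.resize(a[200:280,280:400],(600,300),interpolation=cv2.INTER_CUBIC) for a in (cv2.imread('pics/base.png'),f)]))
E
```

```text
ft_force: [-0.9, -2.3, 0.6]
finger_gap: 0.0138
finger_force: 29.9
sleeve shift (0.94, 0, np.float32(0.6))
closing -0.3 moment [-0.43  0.27 -0.02]
```

View pics/p3.png

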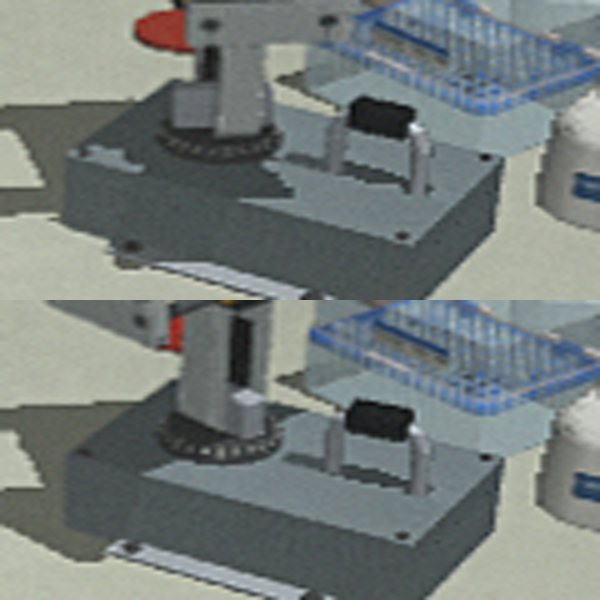

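The bar turns with the fingers and the shackle hasn't risen yet. Keep turning.

```bash
python3 -m creep '[[[0,0,0,-0.2,0],[0,0,0,-0.4,0],[0,0,0,-0.6,0],[0,-0.01,0,-0.8,0],[0,-0.01,0,-1,0],[0,-0.01,0,-1,0],[0,-0.01,0,-1,0],[0,-0.01,0,-1,0],[0,-0.01,0,-1,0],[0,-0.01,0,-1,0]]]'|tail -3; python3 trk.py
```

```text
ft_force: [1.0, 1.5, 1.0]
finger_gap: 0.0137
finger_force: 29.9
sleeve shift (0.94, 0, np.float32(0.57))
closing -5.3 moment [ 0.18 -0.12 -0.07]
```

```bash
python3 -m creep '[[[0,0,0,-0.2,0],[0,0,0,-0.4,0],[0,0,0,-0.6,0],[0,0,0,-0.8,0],[0,0,0,-1,0],[0,0,0,-1,0],[0,0,0,-1,0],[0,0,0,-1,0],[0,0,0,-1,0],[0,0,0,-1,0]]]'|tail -3; python3 trk.py
```

```text
ft_force: [1.6, 2.9, 1.8]
finger_gap: 0.0137
finger_force: 29.9
sleeve shift (0.93, 0, np.float32(-1.65))
closing -10.3 moment [ 0.65 -0.31 -0.05]
```

Click: the sleeve jumped up by 2.2 px (about 6–7 mm). Release, lift and move over the sleeve.

```bash
python3 -m creep '[[[0,0,0,0,44],[0,0,0,0,44],[0,0,0,0,44],[0,0,0.5,0,44],[0,0,1.2,0,44],[0,0,2,0,44],[0.2,-0.7,2.2,1.3,44],[0.4,-1.4,2.2,2.6,44],[0.54,-1.81,2.2,3.9,44],[0.54,-1.81,2.2,5.2,44]]]'; python3 - <<'E'
from h import *
f=cam('scene')['frame'];t=cam('top')['frame']
E
python3 trk.py
```

```text
clock: 19.28
position: [0.5509, -0.2828, 0.1588]
tcp_rot: [0.603, 0.798, -0.001, 0.002]
ft_force: [0.0, 0.9, 0.0]
finger_gap: 0.0439
finger_force: 0.0
sleeve shift (0.85, 0, np.float32(-1.55))
closing 15.5 moment [-0.04  0.05 -0.05]
```

```bash
python3 - <<'E'
from h import *
s=r.get_state(); print(s['position'])
f=cam('scene')['frame'];t=cam('top')['frame']
cv2.imwrite('pics/p4.png',np.vstack([cv2.resize(f[200:280,280:400],(600,300),interpolation=cv2.INTER_CUBIC),cv2.resize(t[180:240,312:432],(600,300),interpolation=cv2.INTER_CUBIC)]))
E
```

```text
[ 0.54977873 -0.27888906  0.15766368]
```

View pics/p4.png

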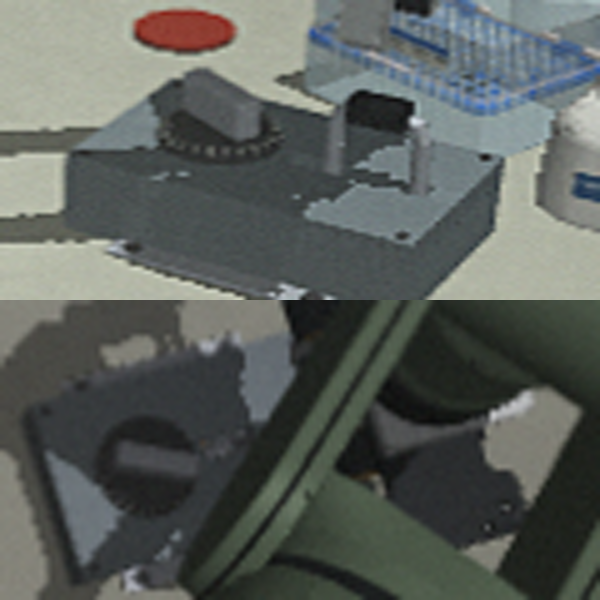

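The shackle is up: sleeve at (380,110), previously (380,118). Descend and grip the sleeve.

```bash
python3 -m creep '[[[0.05,0.02,-0.4,0,44],[0.05,0.02,-0.9,0,44],[0.05,0.02,-1.3,0,44],[0.05,0.02,-1.6,0,44],[0.05,0.02,-1.75,0,44],[0.05,0.02,-1.77,0,44],[0.05,0.02,-1.77,0,30],[0.05,0.02,-1.77,0,20],[0.05,0.02,-1.77,0,10],[0.05,0.02,-1.77,0,0]]]'
python3 -m creep '[[[0,0,0,0,0],[0,0,0,0,0],[0,0,0,0,0],[0,0,0,0,0],[0,0,0,0,0],[0,0,0,0,0],[0,0,0.05,0,0],[0,0,0.1,0,0],[0,0,0.2,0,0],[0,0,0.3,0,0]]]'
```

```text
clock: 20.37
position: [0.553, -0.2781, 0.0886]
tcp_rot: [0.604, 0.797, 0.0, 0.001]
ft_force: [-0.4, -0.8, 0.0]
finger_gap: 0.0203
finger_force: 0.0
clock: 21.2
position: [0.5519, -0.2772, 0.0992]
tcp_rot: [0.604, 0.797, -0.0, -0.001]
ft_force: [-0.7, -0.2, -0.8]
finger_gap: 0.0136
finger_force: 29.9
```

```bash
python3 -m creep '[[[0,0,0.2,0,0],[0,0,0.4,0,0],[0,0,0.6,0,0],[0,0,0.8,0,0],[0,0,1,0,0],[0,0,1.3,0,0],[0,0,1.6,0,0],[0,0,2,0,0],[0,0,2.4,0,0],[0,0,2.4,0,0]]]'
python3 - <<'E'
from h import *
c=cam('scene');f=c['frame']
s=r.get_state();p=s['position'];print(p)
y=R.from_quat(s['tcp_rot']).as_matrix()[:2,1]; th=np.arctan2(y[1],y[0]); print('closing',np.degrees(th))
e=np.array([-np.sin(th),np.cos(th),0])
for k in(-.02,.02): print('pred toe/lug tip px',proj(c,p+k*e+[0,0,.019-.085]))
x=R.from_quat([0,0,0,1])
cv2.imwrite('pics/p5.png',cv2.resize(f[160:280,280:440],(800,600),interpolation=cv2.INTER_CUBIC))
E
```

```text
clock: 22.03
position: [0.5547, -0.2791, 0.2006]
tcp_rot: [0.604, 0.797, 0.0, 0.004]
ft_force: [0.9, -0.0, -0.8]
finger_gap: 0.0139
finger_force: 29.9
[ 0.55396745 -0.2786574   0.198644  ]
closing 15.690250306760053
pred toe/lug tip px [[365.86894315 219.79756971]]
pred toe/lug tip px [[348.6567262  214.58004085]]
```

View pics/p5.png

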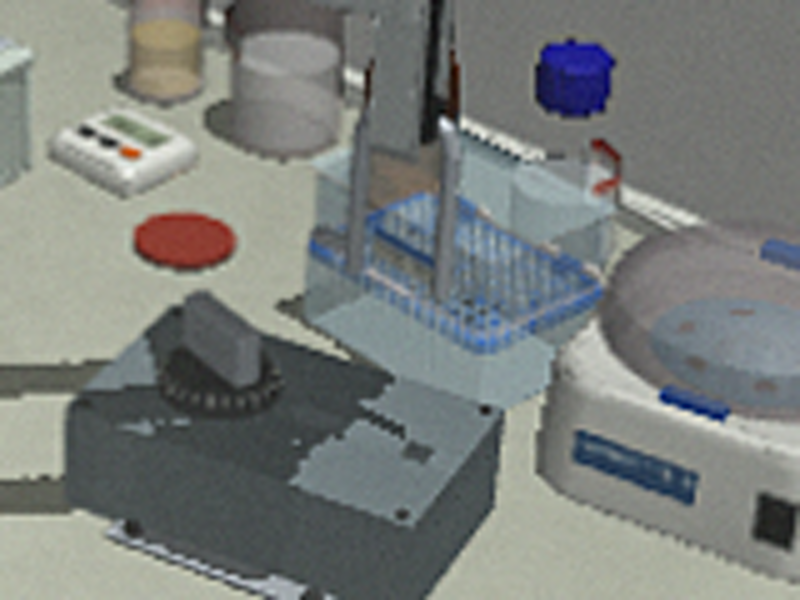

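The shackle is out and upright, toe tip at crop (440,302), about 2 px right of prediction. Now carry it to the hasp, staying high.

```bash
python3 -m creep '[[[0,0.4,0,0,0],[-0.1,1.2,0,0,0],[-0.2,2,0,-0.2,0],[-0.3,2.8,0,-0.4,0],[-0.4,3.6,0,-0.6,0],[-0.5,4.4,0,-0.8,0],[-0.6,5.2,0,-1,0],[-0.7,6,0,-1.2,0],[-0.8,6.8,0,-1.4,0],[-0.9,7.6,0,-1.6,0]]]'
python3 -m creep '[[[-0.1,0.8,0,-0.1,0],[-0.2,1.5,0,-0.1,0],[-0.2,2.2,0,-0.1,0],[-0.25,2.8,0,-0.1,0],[-0.28,3.2,0,-0.1,0],[-0.28,3.5,0,-0.1,0],[-0.28,3.7,0,-0.1,0],[-0.28,3.7,0,-0.1,0],[-0.28,3.7,0,-0.1,0],[-0.28,3.7,0,-0.1,0]]]'
python3 - <<'E'
from h import *
s=r.get_state();p=s['position'];print(p)
y=R.from_quat(s['tcp_rot']).as_matrix()[:2,1]; th=np.arctan2(y[1],y[0]); print('closing',np.degrees(th))
t=cam('top'); g=lambda z:at_z(t,(178.5+.5)/3.333-.5+160,(516-300+.5)/3.333-.5+155,z)
print('hole top view',g(.077),'need',(np.array([.507,.1725])-p[:2])/.04)
E
```

```text
clock: 22.92
position: [0.5141, 0.0291, 0.1938]
tcp_rot: [0.658, 0.753, -0.001, -0.002]
ft_force: [0.5, 0.3, -0.6]
finger_gap: 0.0139
finger_force: 29.9
clock: 23.75
position: [0.5051, 0.1737, 0.1951]
tcp_rot: [0.662, 0.75, -0.0, -0.0]
ft_force: [-0.4, -0.0, -1.0]
finger_gap: 0.0138
finger_force: 29.9
[0.50506763 0.1736763  0.19508657]
closing 7.138880567588328
hole top view [0.50915554 0.15348596 0.077     ] need [ 0.04830917 -0.02940749]
```

```bash
python3 -m creep '[[[0.05,0,-0.2,0,0],[0.05,0,-0.4,0,0],[0.05,0,-0.6,0,0],[0.05,0,-0.75,0,0],[0.05,0,-0.85,0,0],[0.05,0,-0.92,0,0],[0.05,0,-0.92,0,0],[0.05,0,-0.92,0,0],[0.05,0,-0.92,0,0],[0.05,0,-0.92,0,0]]]'
python3 - <<'E'
from h import *
s=r.get_state();p=s['position'];print(p)
c=cam('scene');t=cam('top')
e=np.array([-np.sin(.1246),np.cos(.1246),0])
print('toe px',proj(c,p-.02*e+[0,0,-.066]),'hole px',proj(c,[.5093,.153,.077]),proj(t,[.5093,.153,.077]))
cv2.imwrite('pics/p6.png',np.hstack([cv2.resize(a,(400,600),interpolation=cv2.INTER_CUBIC) for a in (c['frame'][135:210,200:250],t['frame'][180:255,190:240])]))
E
```

```text
clock: 24.63
position: [0.5075, 0.1746, 0.1591]
tcp_rot: [0.661, 0.75, 0.0, 0.0]
ft_force: [0.7, -0.1, -1.0]
finger_gap: 0.0138
finger_force: 29.9
[0.50753268 0.17456999 0.15909973]
toe px [[223.78621969 173.79225402]] hole px [[224.27550197 179.24902362]] [[213.38030807 219.40517873]]
```

View pics/p6.png

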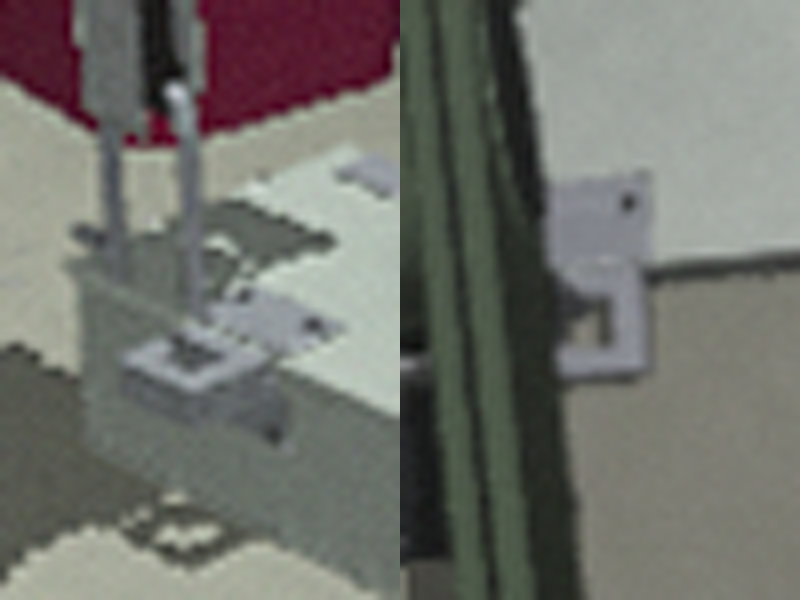

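Toe tip at crop (195,318), hole at (198,352). In the top view the toe blob sits slightly up and left of the hole centre (581,314). I'll correct by about 1.3 mm and lower it slowly.

```bash
python3 -m creep '[[[-0.03,-0.04,0,0,0],[-0.03,-0.04,0,0,0],[-0.03,-0.04,-0.1,0,0],[-0.03,-0.04,-0.2,0,0],[-0.03,-0.04,-0.3,0,0],[-0.03,-0.04,-0.4,0,0],[-0.03,-0.04,-0.5,0,0],[-0.03,-0.04,-0.55,0,0],[-0.03,-0.04,-0.6,0,0],[-0.03,-0.04,-0.6,0,0]]]'; python3 -m creep '[[[0,0,-0.05,0,0],[0,0,-0.1,0,0],[0,0,-0.2,0,0],[0,0,-0.3,0,0],[0,0,-0.4,0,0],[0,0,-0.5,0,0],[0,0,-0.55,0,0],[0,0,-0.6,0,0],[0,0,-0.6,0,0],[0,0,-0.6,0,0]]]'
```

```text
clock: 25.57
position: [0.5056, 0.1728, 0.134]
tcp_rot: [0.661, 0.75, -0.0, -0.0]
ft_force: [0.3, -0.3, -0.7]
finger_gap: 0.0138
finger_force: 29.9
clock: 26.4
position: [0.5059, 0.1728, 0.1105]
tcp_rot: [0.661, 0.75, -0.0, -0.0]
ft_force: [-0.0, -0.3, -1.6]
finger_gap: 0.0138
finger_force: 29.9
```

```bash
python3 -m creep '[[[0,0,-0.05,0,0],[0,0,-0.1,0,0],[0,0,-0.15,0,0],[0,0,-0.2,0,0],[0,0,-0.2,0,0],[0,0,-0.2,0,0],[0,0,-0.2,0,0],[0,0,-0.2,0,0],[0,0,-0.2,0,0],[0,0,-0.2,0,0]]]'
python3 - <<'E'
from h import *
c=cam('scene');t=cam('top')
print(r.get_state()['ft_force'])
cv2.imwrite('pics/p7.png',np.hstack([cv2.resize(a,(400,600),interpolation=cv2.INTER_CUBIC) for a in (c['frame'][140:215,200:250],t['frame'][180:255,190:240])]))
E
```

```text
clock: 27.23
position: [0.506, 0.1728, 0.1027]
tcp_rot: [0.661, 0.75, 0.0, 0.0]
ft_force: [0.6, -0.1, -1.0]
finger_gap: 0.0137
finger_force: 29.9
[ 0.38672875  0.53066177 -0.55086579]
```

View pics/p7.png

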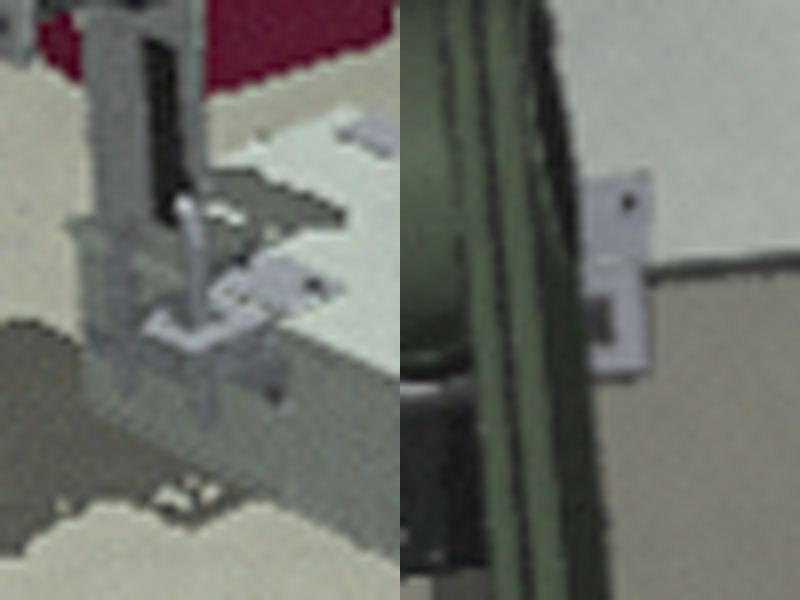

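The leg passes through the hole at (200,312) and its toe shows below the ledge at (203,415). There is no contact force and the bow is clear above.

```bash
python3 -c "
from workcell import r
print(r.finish_job())"
```

```text
the job is handed in; nothing more can be done
None
```

The job is handed in at about 27 s: the lid is shut, the lock clicked open and its shackle is out. The arm is holding the toe upright and still, free of contact, through both hasp leaves, with its tip an estimated 27 mm below the ledge and the bow clear above.

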